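# Close up the slide case

## Robot

A 6-joint arm with a two-finger parallel gripper is mounted at the origin on a cart in front of the work surface, level with it; the furniture and walls round the work are solid. World frame = base frame: x ahead of the robot, y to its left, z up, the work surface at z = 0. Lengths are in m, angles in rad, forces in N, time in s.
With the tool pointing down it reaches from about 0.3 to 0.775 m from the base axis. Payload 14.6 kg.
Tool frame: the origin (TCP) lies on the centre line of the jaws, within the pads' length; the fingertips stand 14 mm ahead of it and the grasp point (between the pads) lies 5 mm behind it; x points along the fingers, y is the direction in which the jaws open and shut, and the axes are right-handed (so a half turn about x gives the same grasp; the last joint's range is limited). The gripper opens to 94 mm and grips with 3 to 60 N. Pads are 16 mm wide; open, the fingers measure 119 mm over their backs; the gripper's body (75 mm by 177 mm) begins 78 mm behind the grasp point.
Start: joints at [1.179, 0.3, 1.521, -0, 1.321, -0.067], TCP at [0.176, 0.521, 0.198] pointing down, gripper open.
Joint ranges: [-3.03, 3.03], [-0.79, 2.21], [0.23, 2.52], [-1.04, 4.18], [0, 3.07], [-2.55, 2.55]. Speed limits (rad/s): [2.22, 2.22, 2.57, 3.14, 3.14, 3.14].

## Interface

Orientations are given as [roll, pitch, yaw] about the fixed x, y, z axes, in that order (R = Rz(yaw) Ry(pitch) Rx(roll)).
In Python, from station import * gives the robot as it stands. The module is installed in compiled form; this text tells all that it offers.
- The arm moves only by the shell command python3 -m handwheel 'ROWS' [FORCE]. ROWS is JSON, a list of rows, each a list of 3 entries, a list of its own where there are three numbers: the shift along the tool's x, y, z in mm, then the turn about the tool's x in rad, then the gripper command: -1 is fully open, 1 is shut, values between are in proportion. In form: [[[dx, dy, dz], spin, gripper], ...]. A call has exactly 5 rows; each row is the pose to reach, as a shift and turn from the pose measured when the call began, along the tool's axes at that moment; what a row does not reach only later rows make up. A row lasts 1/10 s, in which the tool goes at most 50 mm and 8.59 degrees, less where a joint would pass 70% of its speed; a pose out of reach is approached as far as the arm can. A call with a gripper value outside its range is refused whole. The fingers move at their own pace and stop on an object; FORCE is the grip in N (left out, the last holds). Time passes only in rows, so rows that repeat a pose let the fingers close, or fill a call up. It gives the time, the measured TCP pose, the force and the opening at its end, in the units of the state.
- get_obs(): the state, without advancing time (a new reading comes with each control period).
- camera(name): name is "scene" or "top" or "wrist"; returns (picture, depth): 480x640x3 uint8, blue, green, red; 480x640 float32, m along the optical axis (not along the pixel's ray), 0 where there is no reading.
- camera_info(name): a dict with "fx", "fy", "cx", "cy" (pixels), "extrinsics" (4x4, takes a point from camera to world coordinates). Camera axes: x right, y down, z forward; pixel columns grow to the right and rows downward; lengths in m; the calibration is good to about 2 mm. The wrist camera is an equidistant fisheye: a pixel r from the principal point sees the ray r / f radians off the axis. A picture is of the moment at which its call begins: read the wrist's pose just before it. camera_info takes no time and is no camera call; for the wrist camera it gives the pose at the moment of the call.
- hand_in(): hands the job in, once; it reports no verdict.
The state is a dict: "time_s": time; "qpos": joint angles; "joint_vel": joint speeds; "tau": joint torques, N m; "ee_pos": TCP position; "eef_rot": TCP orientation; "force": force on the tool from outside, world axes, zero at the start; "moment": the same for the moment, N m; "grip_width": finger opening in m.
Only numpy, scipy, OpenCV 4.12 (cv2) and the standard library are available. Lean on these libraries where they do the work, as an engineer would, in place of code of your own. Each camera call takes 0.05 s, during which the arm holds its last target. There are 200 camera calls.

## Task

Close up the small slide case for storage: first fold its upright white retaining flap flat down over the glass slides, then swing the blue lid fully shut over it. Do it just by pushing with the fingers, without picking anything up or shoving the case about, and leave the little bottles and the cover-glass box beside it alone.

Things in the scene. Friction and masses are not known exactly. Their poses are not given: they have to be found in the camera images.
- slide_case: Small grey slide case, 68 (its x) x 92 (its y) x 38 mm high without the lid, 0.6 kg, standing loose on the worktop, open at the top and filled with glass slides to 30 mm. Origin: centre of its underside; x points from its front (the flap side) to its back (lid hinge side), z up.
- case_flap (a joint): Angle of the white retaining flap: 0 = lying flat over the slides, about 1.57 = upright, stop at 1.75. The flap is a plate 3 mm thick, 74 mm wide (along the case's y), reaching 53 mm from its hinge. Hinge line along the case's y at case x = -28 mm, z = 37.5 mm. It folds down toward +x of the case. Stiff hinge (0.02 N m of friction): it stays where it is left. While it stands up it blocks the lid.
- flap_edge (a point): Middle of the free edge of the white flap, 53 mm from its hinge line.
- case_lid (a joint): Angle of the blue lid: 0 = shut, 1.57 = upright, stop at 1.75. The lid is a shallow tray 68 mm (from hinge to front edge) x 92 mm x 9 mm thick, its top carrying a pale card. Hinge line along the case's y at case x = +34 mm, z = 38 mm; shut, its top is 47 mm high. It closes toward -x of the case. Stiff hinge (0.04 N m of friction): it stays where it is left and has to be pushed all the way.
- lid_edge (a point): Middle of the lid's free front edge, on its outer (top) face, 68 mm from the hinge line. A lip 32 mm wide sticks out 5.5 mm beyond it.
- oil_bottle: Bystander: brown bottle with black cap, 33 mm across, 58 mm high. Origin: centre of its underside.
- vial: Bystander: brown vial with white cap, 27 mm across, 45 mm high. Origin: centre of its underside.
- cover_box: Bystander: green cover-glass box with clear lid, 35 x 35 x 17 mm. Origin: centre of its underside.

How it is judged:
By the outcome, as a careful person would: the job done as asked, in the order asked, and still so for the second after the job is handed in, with the robot touching nothing.
It also fails if it takes over 38 s, if anything falls off the work surface, if the arm or the gripper's body presses on something with over 40 N, if the wrist force passes 120 N, or if a joint passes its speed limit or range.

## Working session

There is one attempt and no reset: what is moved stays moved. The work goes in short steps, Python scripts to look and compute and a shell command to move; the robot and the scene stay as the last step left them, time stands still between calls to the robot, and variables do not carry over. Pictures are saved under pics/ and viewed, about 8 in all and at most 12, crops included, and the job is handed in when it is done.

```bash
mkdir -p pics; cat > h.py <<'E'
from station import *
import numpy as np, cv2
from scipy.spatial.transform import Rotation as Ro
def cloud(name):
    i=camera_info(name); p,d=camera(name)
    v,u=np.mgrid[0:480,0:640]
    P=np.stack([(u-i['cx'])/i['fx']*d,(v-i['cy'])/i['fy']*d,d,np.ones_like(d)],-1)@np.array(i['extrinsics']).T
    P=P[...,:3]; P[d==0]=np.nan
    return p,P
E
python3 - <<'E'
from h import *
o=get_obs(); print({k:np.round(v,3) for k,v in o.items()})
for n in('scene','top'):
    p,P=cloud(n); cv2.imwrite(f'pics/{n}0.png',p); np.save(f'{n}0.npy',P); print(np.round(camera_info(n)['extrinsics'],3))
E
```

```text
{'time_s': np.float64(0.0), 'qpos': array([ 1.179,  0.3  ,  1.522,  0.   ,  1.321, -0.067]), 'joint_vel': array([ 0.   , -0.   ,  0.001,  0.   ,  0.   ,  0.   ]), 'tau': array([-2.0000e-03, -5.3181e+01, -3.5274e+01,  7.1000e-02,  2.4000e-02,
       -0.0000e+00]), 'ee_pos': array([0.175, 0.521, 0.197]), 'eef_rot': array([-1.646,  1.57 , -1.971]), 'force': array([ 0.408, -0.025, -0.321]), 'moment': array([-0.026,  0.014,  0.016]), 'grip_width': np.float64(0.094)}
[[ 0.834 -0.377  0.404  0.133]
 [-0.552 -0.584  0.594 -0.333]
 [ 0.012 -0.719 -0.695  0.669]
 [ 0.     0.     0.     1.   ]]
[[-0.024 -0.992  0.125  0.374]
 [-1.     0.024 -0.004  0.143]
 [ 0.001 -0.125 -0.992  0.913]
 [ 0.     0.     0.     1.   ]]
```

View pics/scene0.png

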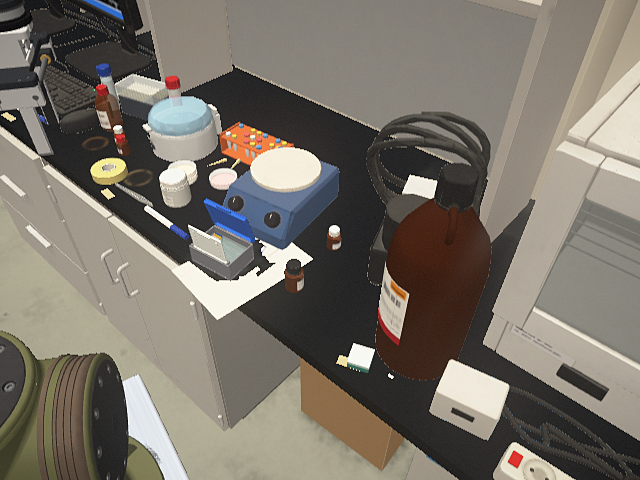

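View pics/top0.png

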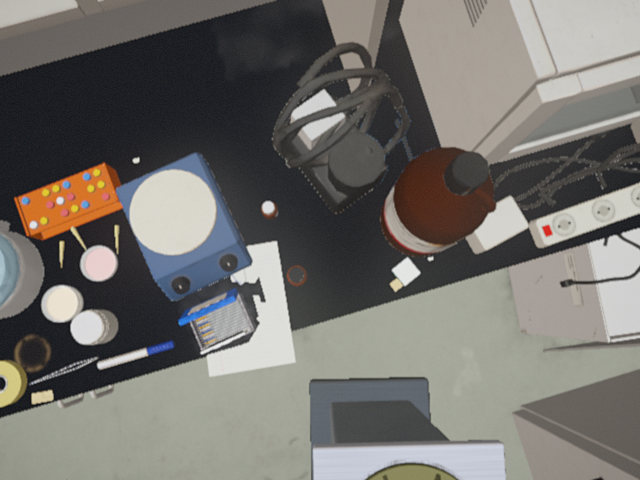

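Scene: the case is at about (222,250), with the white flap upright and the blue lid open against the blue stirrer. The oil bottle is at (293,275) and the vial at (333,237). Top: the case is at about (222,322). I'll measure it and crop in closer.

```bash
python3 - <<'E'
from h import *
a=cv2.imread('pics/scene0.png')[190:310,165:325]; b=cv2.imread('pics/top0.png')[270:370,165:305]
a=cv2.resize(a,(800,600),interpolation=cv2.INTER_NEAREST)
cv2.imwrite('pics/c1.png',a)
S=np.load('scene0.npy');T=np.load('top0.npy')
simg=cv2.imread('pics/scene0.png'); timg=cv2.imread('pics/top0.png')
print('table',np.nanmedian(T[200:230,100:120,2]), [np.round(T[v,u],3) for v,u in((275,297),(208,268),(268,406),(350,280),(150,60))])
for n,P,im,(v0,v1,u0,u1) in(('S',S,simg,(190,285,180,265)),('T',T,timg,(270,360,170,265))):
    hsv=cv2.cvtColor(im,cv2.COLOR_BGR2HSV)
    q=P[v0:v1,u0:u1].reshape(-1,3);h=hsv[v0:v1,u0:u1].reshape(-1,3)
    for nm,m in(('blue',(h[:,0]>105)&(h[:,0]<125)&(h[:,1]>190)&(h[:,2]>120)),('pale',(h[:,1]<60)&(h[:,2]>170)&(q[:,2]>.045))):
        r=q[m];r=r[~np.isnan(r[:,0])]
        if len(r)>5:
            print(n,nm,len(r),np.round(np.percentile(r,[2,50,98],0),3).tolist())
            c=r.mean(0);w=np.linalg.svd(r-c,full_matrices=False)[2];print(' normal',np.round(w[2],3),'dir',np.round(w[0],3))
    m=(q[:,2]>.02)&(q[:,2]<.042); r=q[m]; xy=(r[:,:2]*1000).astype(np.float32)
    print(n,'box',len(r),cv2.minAreaRect(xy))
E
```

```text
table 0.0009715103646610879 [array([0.434, 0.177, 0.056]), array([0.548, 0.224, 0.044]), array([ 0.444, -0.007,  0.018]), array([0.311, 0.211, 0.002]), array([0.671, 0.597, 0.002])]
S blue 24 [[0.375, 0.278, 0.034], [0.394, 0.319, 0.042], [0.414, 0.358, 0.048]]
 normal [ 0.754  0.319 -0.574] dir [ 0.415 -0.909  0.042]
S pale 530 [[0.317, 0.261, 0.046], [0.332, 0.291, 0.07], [0.347, 0.326, 0.091]]
 normal [-0.941 -0.324 -0.1  ] dir [-0.326  0.945  0.003]
S box 1663 ((359.7199401855469, 373.3160095214844), (116.31952667236328, 230.49278259277344), 16.796192169189453)
T blue 165 [[0.361, 0.301, 0.069], [0.372, 0.337, 0.104], [0.388, 0.357, 0.109]]
 normal [-0.85  -0.392 -0.353] dir [-0.341  0.919 -0.199]
T pale 154 [[0.317, 0.26, 0.076], [0.331, 0.296, 0.089], [0.394, 0.331, 0.094]]
 normal [ 0.017 -0.011 -1.   ] dir [ 0.033 -0.999  0.012]
T box 1050 ((377.7568054199219, 312.70086669921875), (106.70890808105469, 122.181640625), 22.919931411743164)
```

View pics/c1.png

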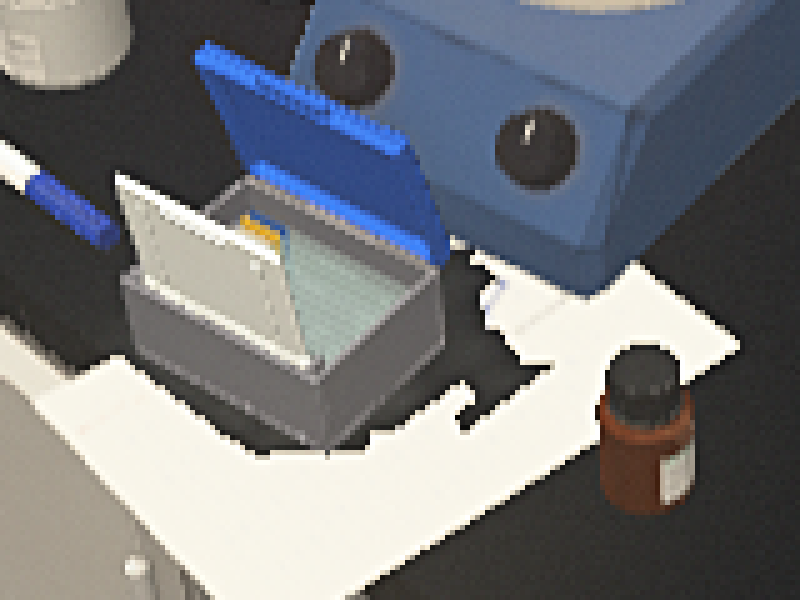

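Crop: the flap stands upright at the front of the case. The lid stands open at the back with its lip at the top edge, and the stirrer is close behind it. Next I'll check profiles in the case frame.

```bash
python3 - <<'E'
from h import *
S=np.load('scene0.npy');T=np.load('top0.npy')
R=np.array([[.945,-.326],[.326,.945]]); c=np.array([.362,.304])
for n,P in(('scene',S),('top',T)):
    im=cv2.imread(f'pics/{n}0.png'); hs=cv2.cvtColor(im,cv2.COLOR_BGR2HSV).reshape(-1,3)
    q=P.reshape(-1,3); l=np.c_[(q[:,:2]-c)@R,q[:,2]]*1000
    k=(abs(l[:,0])<140)&(abs(l[:,1])<150)&(l[:,2]>6)
    l=l[k];hs=hs[k]
    b=(hs[:,0]>103)&(hs[:,0]<125)&(hs[:,1]>150)&(l[:,0]<75)&(abs(l[:,1])<60)
    print(n,'blue by z: z,n,xmin/med/max,ymin,ymax,medV')
    for z in range(30,125,8):
        m=b&(l[:,2]>=z)&(l[:,2]<z+8)
        if m.sum()>2: print(z,m.sum(),np.round([*np.percentile(l[m,0],[3,50,97]),*np.percentile(l[m,1],[3,97])]))
    w=(hs[:,1]<60)&(hs[:,2]>160)&(l[:,0]<0)&(abs(l[:,1])<60)
    print('white flap')
    for z in range(38,100,8):
        m=w&(l[:,2]>=z)&(l[:,2]<z+8)
        if m.sum()>2: print(z,m.sum(),np.round([*np.percentile(l[m,0],[3,50,97]),*np.percentile(l[m,1],[3,97])]))
    g=(hs[:,1]<60)&(hs[:,2]<150)&(l[:,2]>8)&(l[:,2]<43)&(abs(l[:,0])<50)&(abs(l[:,1])<60)
    print('grey',g.sum(),np.round(np.percentile(l[g],[1,5,50,95,99],0)).tolist())
    s=(l[:,0]>52)&(abs(l[:,1])<100)
    print('behind: y-bins, min x, max z')
    for y in range(-90,90,20):
        m=s&(l[:,1]>=y)&(l[:,1]<y+20)
        if m.sum()>5: print(y,m.sum(),np.round([np.percentile(l[m,0],2),np.percentile(l[m,2],98)]))
    for nm,e in(('left',(l[:,1]>52)),('right',l[:,1]<-52)):
        m=e&(abs(l[:,0])<50)
        if m.sum()>5:print(nm,m.sum(),np.round(np.percentile(l[m],[5,50,95],0)).tolist())
E
```

```text
scene blue by z: z,n,xmin/med/max,ymin,ymax,medV
30 3 [ 22.  22.  38. -23.  38.]
38 142 [ 31.  36.  41. -39.  48.]
46 89 [ 30.  36.  73. -41.  50.]
54 85 [ 28.  34.  39. -41.  49.]
62 97 [ 25.  32.  36. -41.  49.]
70 93 [ 23.  30.  34. -41.  48.]
78 100 [ 20.  28.  32. -41.  49.]
86 59 [ 19.  26.  31. -42.  49.]
94 20 [ 15.  21.  29. -42.  49.]
102 203 [ 15.  20.  26. -40.  46.]
110 7 [16. 17. 18. -8. 10.]
white flap
38 108 [-35. -30. -23. -39.  41.]
46 81 [-34. -31. -28. -35.  35.]
54 82 [-34. -31. -28. -36.  33.]
62 91 [-36. -32. -29. -35.  34.]
70 92 [-36. -33. -31. -34.  35.]
78 80 [-37. -34. -29. -36.  33.]
86 99 [-37. -34. -31. -33.  33.]
grey 1042 [[-38.0, -45.0, 8.0], [-37.0, -44.0, 10.0], [-16.0, -19.0, 27.0], [33.0, 46.0, 38.0], [35.0, 49.0, 39.0]]
behind: y-bins, min x, max z
-90 641 [74. 80.]
-70 585 [72. 83.]
-50 517 [ 70. 103.]
-30 580 [ 68. 104.]
-10 482 [ 69. 105.]
10 458 [ 69. 104.]
30 371 [ 64. 104.]
50 285 [71. 84.]
70 15 [94. 82.]
left 134 [[-10.0, 95.0, 7.0], [-5.0, 118.0, 10.0], [0.0, 147.0, 14.0]]
right 315 [[13.0, -149.0, 11.0], [18.0, -142.0, 45.0], [37.0, -1
[... 247 characters left out ...]
 47.]
94 46 [ 15.  23.  29. -40.  47.]
102 287 [ 15.  21.  26. -39.  46.]
110 7 [16. 17. 18. -8. 17.]
white flap
38 26 [-35. -26.  -3. -44.  46.]
70 3 [-33. -30. -29. -33.  31.]
78 30 [-37. -33. -30. -34.  32.]
86 112 [-37. -34. -31. -35.  33.]
grey 311 [[-35.0, -46.0, 9.0], [-32.0, -45.0, 11.0], [-6.0, 32.0, 26.0], [29.0, 46.0, 39.0], [40.0, 48.0, 42.0]]
behind: y-bins, min x, max z
-90 324 [73. 82.]
-70 620 [71. 84.]
-50 636 [ 70. 103.]
-30 676 [ 68. 104.]
-10 694 [ 66. 104.]
10 728 [ 65. 105.]
30 682 [ 63. 104.]
50 635 [62. 84.]
70 49 [95. 83.]
left 230 [[-9.0, 97.0, 7.0], [-4.0, 121.0, 10.0], [2.0, 147.0, 13.0]]
right 256 [[13.0, -149.0, 34.0], [26.0, -140.0, 55.0], [40.0, -128.0, 59.0]]
```

```bash
cat >> h.py <<'E'
RC=Ro.from_euler('z',np.arctan2(.326,.945)).as_matrix(); C0=np.array([.362,.305,0])
def rep(*targets):
    o=get_obs(); R=Ro.from_euler('xyz',o['eef_rot']).as_matrix(); p=o['ee_pos']
    tip=RC.T@(p+R[:,0]*.014-C0)*1000
    print('t',round(o['time_s'],2),'tip(case mm)',np.round(tip,1),'F(case)',np.round(RC.T@o['force'],1),'grip',np.round(o['grip_width'],3))
    M=R.T@RC
    a=M[:,1] ; print('tool axes in case (cols x,y,z)\n',np.round(M.T,2),'spin to align y',[round((np.arctan2(s*a[2],s*a[1])),3) for s in(1,-1)], 'j6',np.round(o['qpos'][5],2))
    for t in targets: print(t,'->',np.round(M@(np.array(t)-tip),1))
E
python3 -c "
from h import *
rep([-60,0,150],[-60,0,76])"
```

```text
t 0.1 tip(case mm) [-105.9  265.1  183.6] F(case) [-0.9 -1.3 -0.2] grip 0.094
tool axes in case (cols x,y,z)
 [[-0.    0.61  0.79]
 [-0.    0.79 -0.61]
 [-1.   -0.   -0.  ]] spin to align y [np.float64(-0.657), np.float64(2.485)] j6 -0.07
[-60, 0, 150] -> [  33.7 -181.8  198.2]
[-60, 0, 76] -> [ 107.7 -181.7  198.2]
```

```bash
python3 -m handwheel '[[[0,-30,33],-0.13,1],[[0,-60,65],-0.26,1],[[0,-90,98],-0.39,1],[[0,-120,131],-0.52,1],[[0,-150,164],-0.657,1]]' 10; python3 -m handwheel '[[[0,0,0],0,1],[[0,0,0],0,1],[[0,0,0],0,1],[[0,0,0],0,1],[[0,0,0],0,1]]'
python3 -c "
from h import *
rep([-60,0,150],[-60,0,76])"
```

```text
time_s: 0.6
ee_pos: [0.2823, 0.327, 0.1975]
eef_rot: [-2.314, 1.569, -1.985]
force: [1.8, 0.8, 1.0]
grip_width: 0.0571
time_s: 1.1
ee_pos: [0.2818, 0.3277, 0.1973]
eef_rot: [-2.412, 1.569, -2.082]
force: [-0.3, -0.4, -0.1]
grip_width: 0.0174
t 1.1 tip(case mm) [-68.5  47.6 183.3] F(case) [-0.4 -0.2 -0.1] grip 0.017
tool axes in case (cols x,y,z)
 [[-0.  0.  1.]
 [-0.  1. -0.]
 [-1. -0. -0.]] spin to align y [np.float64(-0.002), np.float64(3.14)] j6 -1.12
[-60, 0, 150] -> [ 33.4 -47.5   8.6]
[-60, 0, 76] -> [107.4 -47.5   8.7]
```

```bash
python3 -m handwheel '[[[10,-25,4],0,1],[[35,-47,7],0,1],[[65,-47,7],0,1],[[95,-47,7],0,1],[[105,-47,7],0,1]]'
python3 - <<'E'
from h import *
rep()
p,_=camera('wrist'); cv2.imwrite('pics/w1.png',p)
E
```

```text
time_s: 1.6
ee_pos: [0.3024, 0.2848, 0.0902]
eef_rot: [-2.694, 1.566, -2.364]
force: [-0.7, 0.8, 0.2]
grip_width: 0.0004
t 1.6 tip(case mm) [-63.    0.3  76.2] F(case) [-0.4  1.   0.2] grip 0.0
tool axes in case (cols x,y,z)
 [[-0.  0.  1.]
 [-0.  1. -0.]
 [-1. -0. -0.]] spin to align y [np.float64(-0.002), np.float64(3.14)] j6 -1.23
```

View pics/w1.png

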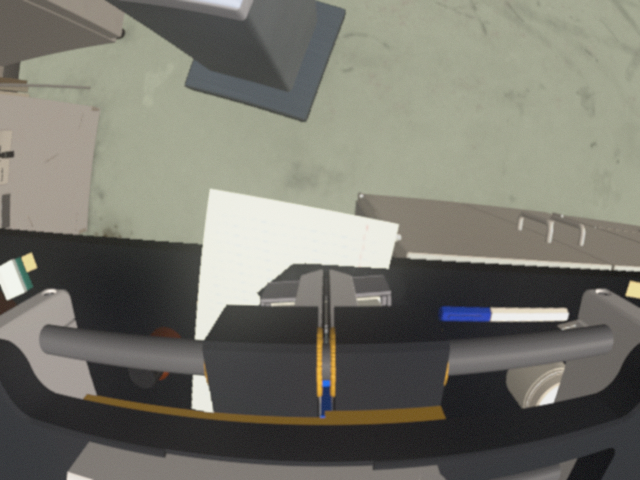

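The wrist view shows the closed fingers (325,370) centred across the case (258–392). I'll now push the flap.

```bash
python3 -m handwheel '[[[0,0,12],0,1],[[0,0,18],0,1],[[0,0,25],0,1],[[0,0,32],0,1],[[0,0,38],0,1]]'
python3 -c "
from h import *
rep([-25,0,76],[-5,0,72],[-8,0,60],[-8,0,50],[-8,0,41])"
```

```text
time_s: 2.15
ee_pos: [0.3392, 0.2976, 0.0903]
eef_rot: [-2.675, 1.566, -2.344]
force: [0.1, 1.0, 1.3]
grip_width: 0.0006
t 2.15 tip(case mm) [-24.    0.4  76.3] F(case) [0.4 1.  1.3] grip 0.001
tool axes in case (cols x,y,z)
 [[-0.  0.  1.]
 [-0.  1. -0.]
 [-1. -0. -0.]] spin to align y [np.float64(-0.002), np.float64(3.14)] j6 -1.26
[-25, 0, 76] -> [ 0.3 -0.4 -1. ]
[-5, 0, 72] -> [ 4.2 -0.4 19. ]
[-8, 0, 60] -> [16.2 -0.3 16.1]
[-8, 0, 50] -> [26.2 -0.3 16.1]
[-8, 0, 41] -> [35.2 -0.3 16.2]
```

```bash
python3 -m handwheel '[[[1,0,5],0,1],[[2,0,10],0,1],[[3,0,14],0,1],[[4,0,18],0,1],[[5,0,19],0,1]]';python3 -m handwheel '[[[3,0,0],0,1],[[7,0,-1],0,1],[[11,0,-2],0,1],[[15,0,-3],0,1],[[19,0,-3],0,1]]'
python3 - <<'E'
from h import *
rep([-8,0,40])
p,_=camera('scene'); cv2.imwrite('pics/s2.png',cv2.resize(p[190:310,165:325],(800,600)))
E
```

```text
time_s: 2.65
ee_pos: [0.3575, 0.3038, 0.0851]
eef_rot: [-2.676, 1.566, -2.346]
force: [0.2, -0.1, -0.7]
grip_width: 0.0005
time_s: 3.15
ee_pos: [0.3543, 0.3027, 0.0657]
eef_rot: [-2.685, 1.566, -2.354]
force: [-0.1, 0.2, 0.2]
grip_width: 0.0005
t 3.15 tip(case mm) [-8.   0.3 51.7] F(case) [0.  0.2 0.2] grip 0.0
tool axes in case (cols x,y,z)
 [[-0.  0.  1.]
 [-0.  1. -0.]
 [-1. -0. -0.]] spin to align y [np.float64(-0.002), np.float64(3.14)] j6 -1.27
[-8, 0, 40] -> [11.7 -0.3  0.1]
```

View pics/s2.png

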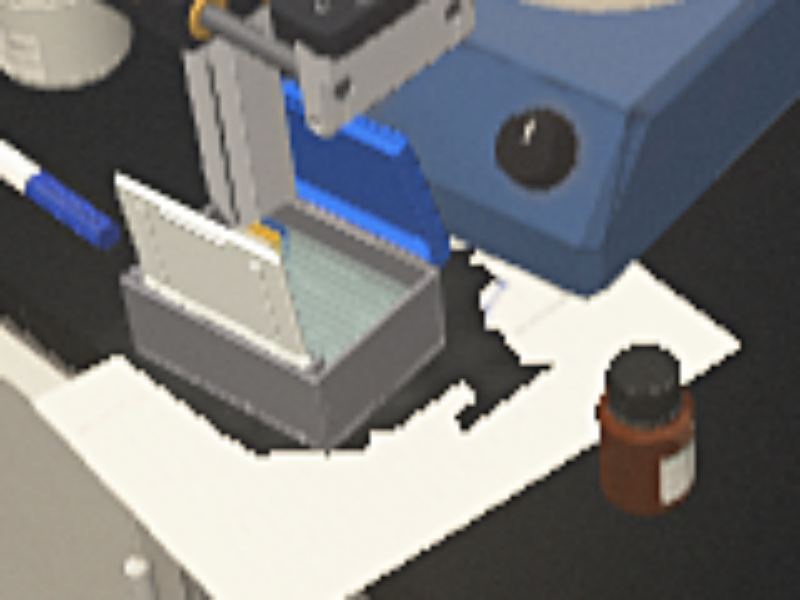

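The flap is still upright, at (200,250) in the crop, and the fingers now appear to be behind it. Before going on I'll check where the fingertips really are.

```bash
python3 - <<'E'
from h import *
for n in('scene','top'):
    p,P=cloud(n); cv2.imwrite(f'pics/{n}3.png',p); np.save(f'{n}3.npy',P)
    i=camera_info(n);P0=np.load(f'{n}0.npy')
    E=np.linalg.inv(i['extrinsics'])
    t=C0+RC@np.array([-.008,0,.0517]); q=E@[*t,1]; print(n,'tip px',i['fx']*q[0]/q[2]+i['cx'],i['fy']*q[1]/q[2]+i['cy'])
    l=(P-C0)@RC*1000; ch=(np.abs(P-P0)[...,2]>.02)|(np.abs(P-P0)[...,0]>.02)
    m=ch&(abs(l[...,0])<60)&(abs(l[...,1])<100)&(l[...,2]>5)&(l[...,2]<200)
    L=l[m]; 
    for z in range(30,200,10):
        k=(L[:,2]>=z)&(L[:,2]<z+10)
        if k.sum()>2: print(z,k.sum(),np.round(np.percentile(L[k],[3,50,97],0)[:,:2]).tolist())
    # flap check
    h=cv2.cvtColor(p,cv2.COLOR_BGR2HSV);w=(h[...,1]<60)&(h[...,2]>160)&(l[...,0]<20)&(l[...,0]>-50)&(abs(l[...,1])<50)&(l[...,2]>45)
    print('white',w.sum(),np.round(np.percentile(l[w],[3,50,97],0)).tolist())
E
```

```text
scene tip px 217.49405842130636 241.7583893663169
70 16 [[-18.0, -7.0], [-17.0, 2.0], [-15.0, 8.0]]
80 69 [[-18.0, -12.0], [-16.0, -9.0], [-0.0, 11.0]]
90 79 [[-18.0, -12.0], [-16.0, -10.0], [1.0, 12.0]]
100 83 [[-18.0, -13.0], [-16.0, -9.0], [-0.0, 12.0]]
110 81 [[-18.0, -13.0], [-16.0, -10.0], [0.0, 10.0]]
120 82 [[-18.0, -13.0], [-16.0, -11.0], [-1.0, 11.0]]
130 91 [[-18.0, -13.0], [-16.0, -10.0], [-0.0, 11.0]]
140 64 [[-18.0, -13.0], [-16.0, -8.0], [-6.0, 10.0]]
150 27 [[-18.0, -13.0], [-17.0, -10.0], [-1.0, -1.0]]
160 14 [[-29.0, -78.0], [-11.0, -21.0], [14.0, 75.0]]
170 318 [[-42.0, -80.0], [-21.0, -74.0], [21.0, 76.0]]
180 594 [[-41.0, -80.0], [-34.0, -22.0], [17.0, 75.0]]
190 466 [[-42.0, -86.0], [-31.0, -8.0], [17.0, 79.0]]
white 1451 [[-41.0, -38.0, 50.0], [-31.0, -10.0, 130.0], [6.0, 30.0, 260.0]]
top tip px 220.4920362425667 326.27015393978996
180 68 [[-36.0, -55.0], [-32.0, -48.0], [20.0, -37.0]]Traceback (most recent call last):
  File "<stdin>", line 15, in <module>
    return _quantile_unchecked(
        a, q, axis, out, overwrite_input, method, keepdims, weights)
    return _ureduce(a,
                    func=_quantile_ureduce_func,
    ...<5 lines>...
                    overwrite_input=overwrite_input,
                    method=method)
    r = func(a, **kwargs)
    result = _quantile(arr,
                       quantiles=q,
    ...<2 lines>...
                       out=out,
                       weights=wgt)
    slices_having_nans = np.isnan(arr[-1, ...])
                                  ~~~^^^^^^^^^
IndexError: index -1 is out of bounds for axis 0 with size 0
```

```bash
python3 -m handwheel '[[[-15,0,0],0,1],[[-30,0,0],0,1],[[-50,0,0],0,1],[[-50,0,0],0,1],[[-50,0,0],0,1]]'
python3 - <<'E'
from h import *
rep()
p,P=cloud('scene'); P0=np.load('scene0.npy')
cv2.imwrite('pics/s4.png',cv2.resize(p[150:290,165:325],(800,600)))
l=(P-C0)@RC*1000; ch=(np.abs(P-P0)>.02).any(-1)
m=ch&(abs(l[...,0])<40)&(abs(l[...,1])<25)&(l[...,2]>5)
L=l[m]
for z in range(40,200,6):
    k=(L[:,2]>=z)&(L[:,2]<z+6)
    if k.sum()>2: print(z,k.sum(),np.round(np.percentile(L[k],[3,50,97],0)[:,:2]).tolist())
E
```

```text
time_s: 3.8
ee_pos: [0.3546, 0.3029, 0.1156]
eef_rot: [-2.678, 1.566, -2.348]
force: [-0.3, -0.1, 0.1]
grip_width: 0.0005
t 3.8 tip(case mm) [ -7.7   0.4 101.6] F(case) [-0.4 -0.   0.1] grip 0.001
tool axes in case (cols x,y,z)
 [[-0.  0.  1.]
 [-0.  1. -0.]
 [-1. -0. -0.]] spin to align y [np.float64(-0.002), np.float64(3.14)] j6 -1.27
124 18 [[-18.0, -6.0], [-16.0, 3.0], [-15.0, 11.0]]
130 42 [[-18.0, -12.0], [-16.0, -7.0], [1.0, 11.0]]
136 49 [[-18.0, -13.0], [-15.0, -10.0], [1.0, 12.0]]
142 57 [[-18.0, -12.0], [-16.0, -10.0], [0.0, 11.0]]
148 50 [[-17.0, -12.0], [-15.0, -9.0], [1.0, 11.0]]
154 57 [[-18.0, -13.0], [-15.0, -10.0], [0.0, 12.0]]
160 55 [[-18.0, -13.0], [-15.0, -10.0], [-0.0, 10.0]]
166 58 [[-18.0, -13.0], [-15.0, -9.0], [1.0, 11.0]]
172 62 [[-17.0, -12.0], [-15.0, -9.0], [0.0, 12.0]]
178 57 [[-17.0, -13.0], [-15.0, -10.0], [2.0, 13.0]]
184 57 [[-18.0, -13.0], [-16.0, -9.0], [0.0, 11.0]]
190 64 [[-17.0, -12.0], [-15.0, -10.0], [-0.0, 11.0]]
196 42 [[-17.0, -13.0], [-16.0, -9.0], [-7.0, 9.0]]
```

View pics/s4.png

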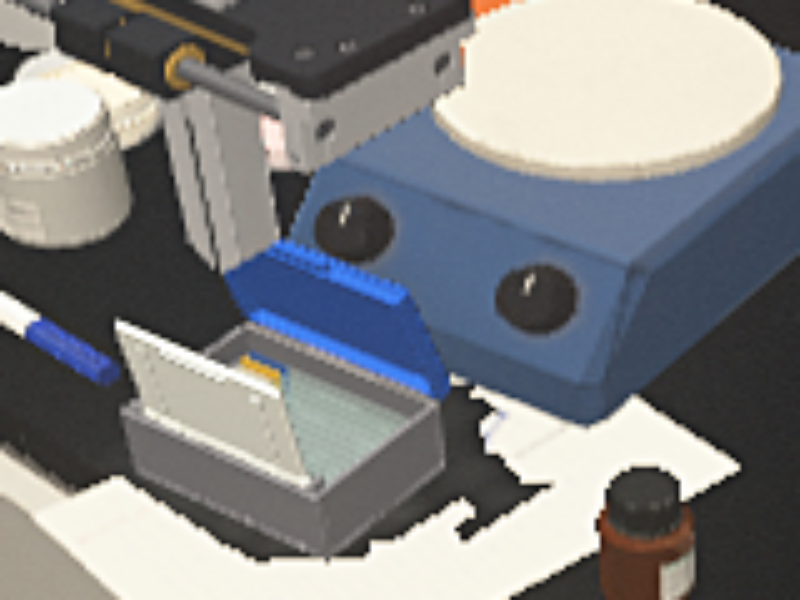

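The picture shows the fingertips visibly at about z=124 (crop (220,265)), while I computed 101.6. The true tips are about 23 mm higher than the stated geometry gives, so they passed over the flap. The case and flap haven't moved. I'll correct the offset and try again.

```bash
sed -i 's/C0)\*1000$/C0)*1000+[0,0,23]/' h.py; python3 -m handwheel '[[[0,0,-30],0,1],[[0,0,-55],0,1],[[10,0,-55],0,1],[[35,0,-55],0,1],[[46,0,-55],0,1]]'
python3 -m handwheel '[[[0,0,0],0,1],[[0,0,6],0,1],[[0,0,13],0,1],[[0,0,20],0,1],[[0,0,26],0,1]]'
python3 - <<'E'
from h import *
rep([-25,0,76],[-5,0,72],[-8,0,60],[-8,0,50],[-8,0,41])
p,P=cloud('scene');l=(P-C0)@RC*1000
h=cv2.cvtColor(p,cv2.COLOR_BGR2HSV);w=(h[...,1]<60)&(h[...,2]>160)&(l[...,0]<20)&(l[...,0]>-50)&(abs(l[...,1])<50)&(l[...,2]>45)&(l[...,2]<100)
for s in(-1,1):
  k=w&(l[...,1]*s>18); print('white',k.sum(),np.round(np.percentile(l[k],[3,50,97],0)).tolist())
E
```

```text
time_s: 4.35
ee_pos: [0.3017, 0.2842, 0.0672]
eef_rot: [-2.736, 1.562, -2.406]
force: [0.5, 0.2, 0.2]
grip_width: 0.0004
time_s: 4.85
ee_pos: [0.3272, 0.293, 0.0675]
eef_rot: [-2.731, 1.563, -2.4]
force: [-1.4, 0.4, 0.2]
grip_width: 0.0004
t 4.85 tip(case mm) [-36.9  -0.   76.5] F(case) [-1.2  0.8  0.2] grip 0.0
tool axes in case (cols x,y,z)
 [[-0.01  0.    1.  ]
 [-0.    1.   -0.  ]
 [-1.   -0.   -0.01]] spin to align y [np.float64(-0.002), np.float64(3.14)] j6 -1.25
[-25, 0, 76] -> [ 0.4  0.1 11.9]
[-5, 0, 72] -> [ 4.2  0.1 31.9]
[-8, 0, 60] -> [16.3  0.1 29. ]
[-8, 0, 50] -> [26.3  0.2 29.1]
[-8, 0, 41] -> [35.3  0.2 29.1]
white 196 [[-28.0, -37.0, 46.0], [-25.0, -28.0, 70.0], [-22.0, -19.0, 90.0]]
white 30 [[-33.0, 20.0, 47.0], [-31.0, 30.0, 51.0], [-30.0, 37.0, 64.0]]
```

Contact is made and the flap is moving. Continuing along the arc.

```bash
python3 -m handwheel '[[[0,0,7],0,1],[[0,0,14],0,1],[[1,0,20],0,1],[[3,0,26],0,1],[[5,0,31],0,1]]';python3 -m handwheel '[[[3,0,0],0,1],[[7,0,-1],0,1],[[11,0,-2],0,1],[[15,0,-3],0,1],[[20,0,-3],0,1]]'
python3 - <<'E'
from h import *
rep([-8,0,40])
p,P=cloud('scene');l=(P-C0)@RC*1000
h=cv2.cvtColor(p,cv2.COLOR_BGR2HSV);w=(h[...,1]<60)&(h[...,2]>150)&(l[...,0]<40)&(l[...,0]>-50)&(abs(l[...,1])<50)&(l[...,2]>35)&(l[...,2]<100)
k=w&(l[...,1]<-18); print('white',k.sum(),np.round(np.percentile(l[k],[3,50,97],0)).tolist())
cv2.imwrite('pics/s5.png',cv2.resize(p[190:310,165:325],(800,600)))
E
```

```text
time_s: 5.4
ee_pos: [0.3575, 0.3033, 0.062]
eef_rot: [-2.723, 1.563, -2.393]
force: [-0.2, -0.9, 0.6]
grip_width: 0.0004
time_s: 5.9
ee_pos: [0.3544, 0.3023, 0.0417]
eef_rot: [-2.718, 1.564, -2.388]
force: [0.1, -0.8, 1.0]
grip_width: 0.0007
t 5.9 tip(case mm) [-8.2 -0.1 50.7] F(case) [-0.2 -0.8  1. ] grip 0.001
tool axes in case (cols x,y,z)
 [[-0.01  0.    1.  ]
 [-0.    1.   -0.  ]
 [-1.   -0.   -0.01]] spin to align y [np.float64(-0.002), np.float64(3.14)] j6 -1.27
[-8, 0, 40] -> [10.7  0.2  0.3]
white 317 [[-31.0, -42.0, 37.0], [-5.0, -28.0, 45.0], [26.0, -19.0, 55.0]]
```

View pics/s5.png

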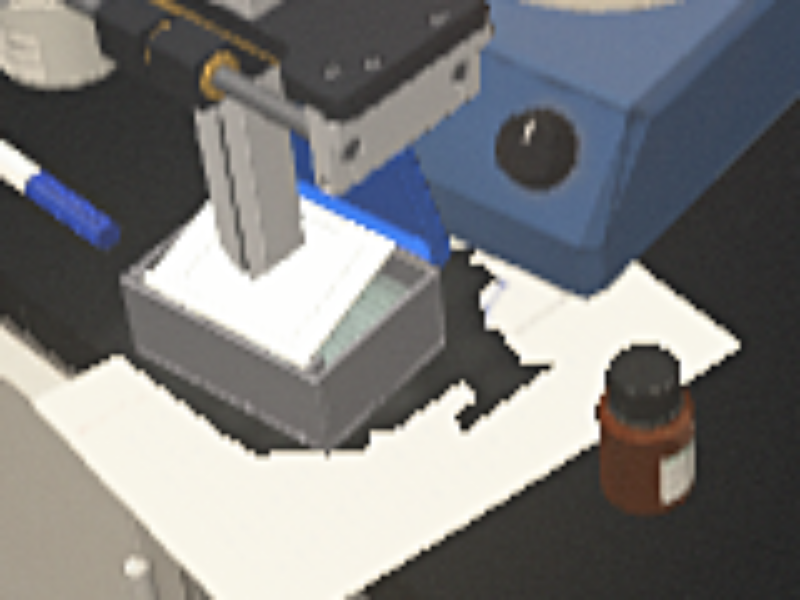

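The flap is partly down, at about 17°, with the fingers at crop (260,265). Pressing it flat.

```bash
python3 -m handwheel '[[[3,0,0],0,1],[[6,0,0],0,1],[[8,0,0],0,1],[[10,0,0],0,1],[[11,0,0],0,1]]'
python3 - <<'E'
from h import *
rep()
p,P=cloud('scene');l=(P-C0)@RC*1000
h=cv2.cvtColor(p,cv2.COLOR_BGR2HSV);w=(h[...,1]<60)&(h[...,2]>150)&(l[...,0]<40)&(l[...,0]>-50)&(abs(l[...,1])<50)&(l[...,2]>33)&(l[...,2]<70)
k=w&(l[...,1]<-18)
for a in range(-28,30,10):
  j=k&(l[...,0]>=a)&(l[...,0]<a+10)
  if j.sum(): print(a,j.sum(),np.round(np.median(l[j][:,2]),1))
E
```

```text
time_s: 6.45
ee_pos: [0.3543, 0.3022, 0.0312]
eef_rot: [-2.719, 1.563, -2.388]
force: [-9.7, -8.0, 33.1]
grip_width: 0.0004
t 6.45 tip(case mm) [-8.3 -0.2 40.2] F(case) [-11.8  -4.4  33.1] grip 0.0
tool axes in case (cols x,y,z)
 [[-0.01  0.    1.  ]
 [-0.    1.   -0.  ]
 [-1.   -0.   -0.01]] spin to align y [np.float64(-0.002), np.float64(3.14)] j6 -1.27
-28 51 38.9
-18 46 38.5
-8 41 38.4
2 44 38.2
12 39 38.2
22 16 38.2
```

The flap is flat: its surface is at z≈38.4 along its whole length. Now I'll retract, go over the lid, and come down behind it.

```bash
python3 -m handwheel '[[[-25,0,0],0,1],[[-60,0,0],0,1],[[-95,0,0],0,1],[[-105,0,15],0,1],[[-105,0,40],0,1]]'
python3 -m handwheel '[[[0,0,18],0,1],[[0,0,18],0,1],[[15,0,18],0,1],[[35,0,18],0,1],[[50,0,18],0,1]]'
python3 - <<'E'
from h import *
rep([37,0,92],[22.6,0,86],[9.6,0,77],[-.5,0,66],[-5,0,57],[-8,0,48])
p,P=cloud('scene');l=(P-C0)@RC*1000
cv2.imwrite('pics/s6.png',cv2.resize(p[150:290,165:325],(800,600)))
h=cv2.cvtColor(p,cv2.COLOR_BGR2HSV);w=(h[...,1]<60)&(h[...,2]>150)&(l[...,0]<40)&(l[...,0]>-50)&(abs(l[...,1])<50)&(l[...,2]>33)&(l[...,2]<70)
print(np.round(np.percentile(l[w],[2,50,98],0),1))
E
```

```text
time_s: 7.0
ee_pos: [0.3933, 0.3163, 0.1383]
eef_rot: [-2.613, 1.567, -2.282]
force: [0.4, 0.1, 0.2]
grip_width: 0.0004
time_s: 7.5
ee_pos: [0.4092, 0.3215, 0.0871]
eef_rot: [-2.668, 1.565, -2.337]
force: [0.0, 0.5, -0.2]
grip_width: 0.0005
t 7.5 tip(case mm) [49.9  0.2 96.1] F(case) [ 0.2  0.4 -0.2] grip 0.001
tool axes in case (cols x,y,z)
 [[-0.  0.  1.]
 [-0.  1. -0.]
 [-1. -0. -0.]] spin to align y [np.float64(-0.001), np.float64(3.141)] j6 -1.31
[37, 0, 92] -> [  4.1  -0.2 -12.9]
[22.6, 0, 86] -> [ 10.2  -0.2 -27.2]
[9.6, 0, 77] -> [ 19.3  -0.2 -40.2]
[-0.5, 0, 66] -> [ 30.3  -0.2 -50.2]
[-5, 0, 57] -> [ 39.3  -0.2 -54.7]
[-8, 0, 48] -> [ 48.4  -0.1 -57.7]
[[-33.7 -39.8  35.3]
 [ -4.4   0.7  38.6]
 [ 32.4  44.2  41.4]]
```

View pics/s6.png

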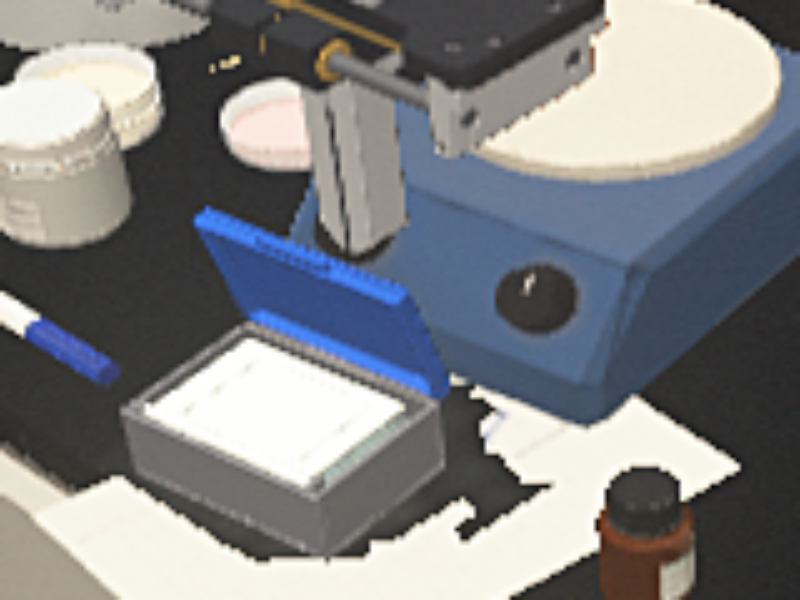

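The flap is flat at crop (280,410), the case is unmoved, and the fingers are behind the lid at (350,250). Swinging the lid.

```bash
python3 -m handwheel '[[[5,0,-6],0,1],[[5,0,-13],0,1],[[6,0,-19],0,1],[[9,0,-25],0,1],[[11,0,-30],0,1]]'
python3 - <<'E'
from h import *
rep([9.6,0,77],[-.5,0,66],[-5,0,57],[-8,0,48])
p,P=cloud('scene');l=(P-C0)@RC*1000
h=cv2.cvtColor(p,cv2.COLOR_BGR2HSV);b=(h[...,0]>103)&(h[...,0]<125)&(h[...,1]>150)&(l[...,0]<60)&(abs(l[...,1])<60)&(l[...,2]>35)
for z in range(38,120,8):
  k=b&(l[...,2]>=z)&(l[...,2]<z+8)
  if k.sum()>2: print(z,k.sum(),np.round(np.percentile(l[k][:,0],[3,50,97])))
E
```

```text
time_s: 8.05
ee_pos: [0.3795, 0.3111, 0.0745]
eef_rot: [-2.723, 1.563, -2.392]
force: [0.4, 0.3, 0.1]
grip_width: 0.0005
t 8.05 tip(case mm) [18.4 -0.  83.5] F(case) [0.5 0.2 0.1] grip 0.0
tool axes in case (cols x,y,z)
 [[-0.01  0.    1.  ]
 [-0.    1.   -0.  ]
 [-1.   -0.   -0.01]] spin to align y [np.float64(-0.001), np.float64(3.141)] j6 -1.29
[9.6, 0, 77] -> [ 6.6  0.  -8.8]
[-0.5, 0, 66] -> [ 17.6   0.1 -18.8]
[-5, 0, 57] -> [ 26.7   0.1 -23.2]
[-8, 0, 48] -> [ 35.7   0.1 -26.2]
38 5 [34. 39. 42.]
46 5 [32. 34. 38.]
54 4 [21. 26. 28.]
62 4 [16. 20. 24.]
70 5 [10. 13. 17.]
78 9 [ 1.  7. 11.]
86 89 [-11.  -6.   1.]
94 115 [-12.  -5.  -0.]
```

The lid is rotating and is now at about 0.9 rad. Continuing along the arc.

```bash
python3 -m handwheel '[[[3,0,-5],0,1],[[7,0,-9],0,1],[[12,0,-14],0,1],[[18,0,-19],0,1],[[22,0,-22],0,1]]'
python3 -m handwheel '[[[3,0,-2],0,1],[[6,0,-4],0,1],[[9,0,-7],0,1],[[11,0,-9],0,1],[[13,0,-11],0,1]]'
python3 - <<'E'
from h import *
rep([-14,0,47])
p,P=cloud('scene');l=(P-C0)@RC*1000
cv2.imwrite('pics/s7.png',cv2.resize(p[150:290,165:325],(800,600)))
h=cv2.cvtColor(p,cv2.COLOR_BGR2HSV);b=(abs(l[...,0])<42)&(l[...,1]<-20)&(l[...,1]>-40)&(l[...,2]>40)&(l[...,2]<100)
for a in range(-45,40,10):
  j=b&(l[...,0]>=a)&(l[...,0]<a+10)
  if j.sum(): print(a,j.sum(),np.round(np.median(l[j][:,2]),1))
E
```

```text
time_s: 8.6
ee_pos: [0.3573, 0.3032, 0.0515]
eef_rot: [-2.76, 1.561, -2.429]
force: [0.7, 0.6, 1.0]
grip_width: 0.0004
time_s: 9.1
ee_pos: [0.3479, 0.3001, 0.0394]
eef_rot: [-2.625, 1.565, -2.293]
force: [6.3, -2.7, 19.5]
grip_width: 0.0008
t 9.1 tip(case mm) [-15.   -0.1  48.4] F(case) [ 5.1 -4.6 19.5] grip 0.001
tool axes in case (cols x,y,z)
 [[-0.01  0.    1.  ]
 [-0.    1.   -0.  ]
 [-1.   -0.   -0.01]] spin to align y [np.float64(-0.001), np.float64(3.141)] j6 -1.27
[-14, 0, 47] -> [1.3 0.1 1. ]
-35 55 45.9
-25 49 46.8
-15 44 46.8
-5 44 46.9
5 47 46.9
15 44 46.9
25 40 46.7
35 4 45.6
```

View pics/s7.png

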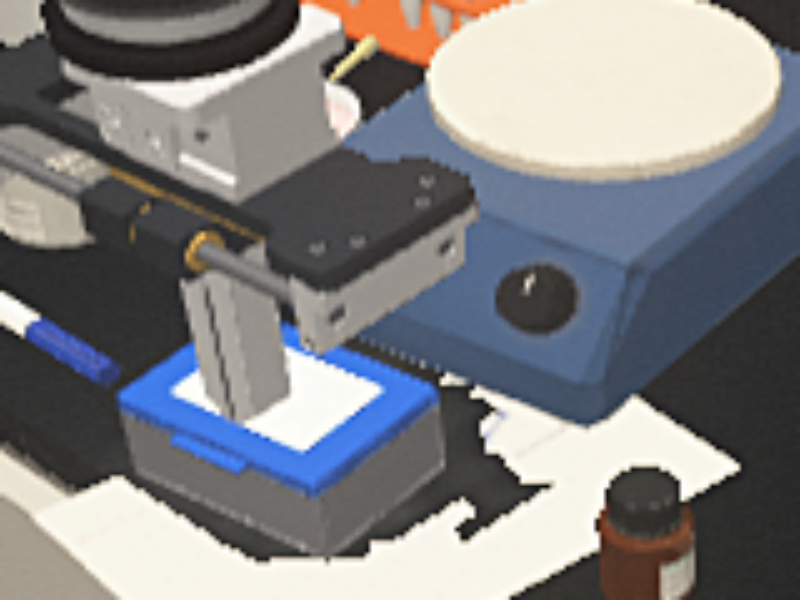

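The lid is shut and level at z≈46.9, pressed with about 20 N. I'll lift straight off, check and hand in.

```bash
python3 -m handwheel '[[[-20,0,0],0,1],[[-50,0,0],0,1],[[-80,0,0],0,1],[[-100,0,0],0,1],[[-100,0,0],0,1]]'
python3 -m handwheel '[[[0,0,0],0,1],[[0,0,0],0,1],[[0,0,0],0,1],[[0,0,0],0,1],[[0,0,0],0,1]]'
python3 - <<'E'
from h import *
rep()
p,P=cloud('scene');l=(P-C0)@RC*1000;l0=(np.load('scene0.npy')-C0)@RC*1000
for a in range(-33,33,11):
  j=(abs(l[...,1])<40)&(l[...,2]>30)&(l[...,2]<100)&(l[...,0]>=a)&(l[...,0]<a+11)
  print(a,j.sum(),np.round(np.median(l[j][:,2]),1))
for n,L in(('before',l0),('after',l)):
  j=(L[...,0]<0)&(L[...,0]>-50)&(abs(L[...,1])<60)&(L[...,2]>10)&(L[...,2]<30)
  print(n,'front face',np.round(np.percentile(L[j],[3,50,97],0),1)[:,:2].tolist())
p0=cv2.imread('pics/scene0.png')
for nm,(v,u) in dict(bottle=(275,293),vial=(237,333),box=(357,360)).items():
  s=np.s_[v-15:v+15,u-15:u+15]; print(nm,'pixdiff',np.abs(p[s].astype(int)-p0[s]).mean().round(2))
cv2.imwrite('pics/s8.png',p)
if abs(np.linalg.norm(get_obs()['force']))<5: print(hand_in())
E
```

```text
time_s: 9.65
ee_pos: [0.3492, 0.3013, 0.1419]
eef_rot: [-1.854, 1.569, -1.523]
force: [-0.6, 0.7, 0.1]
grip_width: 0.0007
time_s: 10.15
ee_pos: [0.3491, 0.3012, 0.1415]
eef_rot: [-2.152, 1.569, -1.82]
force: [1.3, -0.8, -1.1]
grip_width: 0.0007
t 10.15 tip(case mm) [-13.5   0.5 150.5] F(case) [ 0.9 -1.2 -1.1] grip 0.001
tool axes in case (cols x,y,z)
 [[-0.  0.  1.]
 [-0.  1. -0.]
 [-1. -0. -0.]] spin to align y [np.float64(-0.001), np.float64(3.141)] j6 -1.27
-33 252 46.2
-22 201 46.9
-11 192 47.0
0 188 46.9
11 184 46.9
22 166 46.7
before front face [[-37.6, -45.9], [-32.6, -21.7], [-1.5, 40.0]]
after front face [[-37.6, -46.2], [-33.3, -18.5], [-4.0, 40.8]]
bottle pixdiff 1.6
vial pixdiff 1.93
box pixdiff 1.19
the job is handed in; nothing more can be done
None
```

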